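# Lock a memory module into the push-push slot of the printer programming dock

## Task

Take the memory module with the orange cap out of its rack, slide it into the slot of the programming dock and press it right down until it has clicked and stays locked low, then give it a light tug upward to be sure it is held, and let go. The slot is push-push: each press down to its stop alternately locks or releases it, and there is no telling how the empty slot was left, so go by feel and press again if it is not held. Do not force it, and leave the other modules in the rack and the tools on the bench where they are.

Things in the scene. Friction and masses are not known exactly. Their poses are not given: they have to be found in the camera images.
- module_orange: upright flat cartridge with an orange ribbed cap (69 to 90 mm up), loose in one of the rack's three pockets: 14 mm thick (its x), 44 wide (y), 90 tall (z), 55 to 95 g, same either way round. Origin: centre of its underside. Lowest 3 mm: 13 x 41; a latch window 14 wide goes through along x, 8 to 14 up. Pinch it across the 14 mm, fingers closing along its x, TCP about 76 mm up.
- module_white: another memory module of the same shape with a white cap, in another pocket of the rack; stays there
- module_green: another memory module of the same shape with a green cap, in another pocket of the rack; stays there
- rack: blue rack fixed to the bench, foot 52 x 186 mm, 26 mm high; three pockets in a row along its y, 56 mm apart, the middle one at its origin, each 20 mm deep with 1.5 mm play on every side: a module stands in it 6 mm above the bench, its axes along the rack's. Origin at the centre of the underside, z up.
- dock: programming dock fixed to the bench: light grey base 104 x 114 x 18 mm, on it a dark grey tower 44 mm (x) by 76 mm (y) whose top, with the slot in it, is 70 mm above the bench; behind it (+x) a grey latch housing 49 mm high. Origin at the centre of the underside, z up.
- slot (a point): centre of the slot's mouth, 70 mm above the bench, axes along the dock's, z up. A module goes in from above, thickness along x, width along y, 1.2 mm play on every side, 3 mm bevel round the mouth. Inside, a sprung seat on a push-push latch (heart cam): 3.5 N at first, 5 N near the end. More than 30 N in all between module and dock (a module held askew wedges) does damage.
- slot_out (a point): point 38 mm below the mouth: a module's underside rests here while the seat is up (released); from here it can be drawn out freely. If the empty seat was left locked (not to be seen), its lock lug stands in the way instead and the module stops 31.6 mm below the mouth; press on to the stop (37.8 mm), let go: the seat rises and the module drops to this point.
- slot_locked (a point): point 44 mm below the mouth: a module's underside rests here when locked. The lug is in its window then: it can be drawn up only about 1.5 mm and holds firm against a tug of 3 to 8 N.
- slot_stop (a point): point 50.3 mm below the mouth: lowest position of a module's underside, a hard stop. Only a press right down to the stop, 10 to 13 N in all at 15 mm/s or slower, surely changes the latch; when let off, within half a second the seat comes to rest locked if it was up, or rises if it was locked. A press that ends short may leave it hung about 48 mm below the mouth: press again.
- screwdriver_yellow: yellow screwdriver, 24 x 152 x 24 mm, lying on the bench; bystander
- tweezers: steel tweezers, 12 x 124 x 10 mm, lying on the bench; bystander
- esd_brush: black brush, 36 x 146 x 9 mm, lying on the bench; bystander
- serial_plug: black connector, 34 x 52 x 16 mm, lying on the bench; bystander
- usb_stick: orange USB stick, 18 x 53 x 8 mm, lying on the bench; bystander
Mind the look-alikes: they are no part of the job. Leave any blue or purple look-alike of the module_orange alone.

How it is judged:
By the outcome, as a careful person would: the job done as asked, in the order asked, and still so for the second after the job is handed in, with the robot touching nothing.
It also fails if it takes over 67 s, if anything falls off the work surface, if the arm or the gripper's body presses on something with over 40 N, if the wrist force passes 120 N, or if a joint passes its speed limit or range.

## Robot

A 7-joint arm with a two-finger parallel gripper is mounted at the origin on a cart in front of the work surface, level with it; the furniture and walls round the work are solid. World frame = base frame: x ahead of the robot, y to its left, z up, the work surface at z = 0. Lengths are in m, angles in rad, forces in N, time in s.
With the tool pointing down it reaches from about 0.425 to 0.925 m from the base axis. Payload 6.8 kg.
Tool frame: the origin (TCP) lies between the finger pads, 19 mm behind the fingertips; this is the grasp point; z points along the fingers, y is the line along which they close (so a half turn about z gives the same grasp; the last joint's range is limited). The gripper opens to 85 mm and grips with 20 to 120 N. Pads are 22 mm wide; open, the fingers measure 114 mm over their backs; the gripper's body (76 mm by 85 mm) begins 54 mm behind the grasp point. The pads swing forward as they close: fully open they stand 13 mm farther back than shut.
Start: joints at [-1.361, 0.477, 0.022, 1.555, -0.011, 1.109, -0.083], TCP at [0.211, 0.641, 0.25] pointing down, gripper open.
Joint ranges: [-2.96, 2.96], [-0.34, 2.1], [-1.41, 1.46], [0.24, 2.44], [-1.37, 4.51], [0.17, 1.92], [-2.96, 2.96]. Speed limits (rad/s): [2.39, 2.39, 3.14, 3.14, 3.14, 3.14, 3.14].

## Interface

Orientations are given as a unit quaternion [w, x, y, z].
In Python, from cell import env, kin, camera, calibration, job gives the robot as it stands. The module is installed in compiled form; this text tells all that it offers. Calls block until the motion is done:
- env.reach(position, orientation): joint-space move of the TCP to a pose.
- env.movel(position, velocity=0.15, rot=None, stop_force=None): straight line of the TCP; rot=None keeps the orientation; velocity is the mean speed in m/s. With stop_force (N) it stops when the force on the tool has changed by that much, and returns True; else False.
- env.goto_joints(angles): joint-space move.
- env.grip(opening, f_grip=None): finger opening in m; f_grip is the grip in N (None keeps the last); returns when the fingers have stopped.
- env.dwell(seconds).
- kin.inverse_kinematics(position, orientation): joint angles nearest the present ones, or None.
- env.get_state(): the state.
- camera(name): name is "side" or "top"; returns (picture, depth): 400x640x3 uint8, blue, green, red; 400x640 float32, m along the optical axis (not along the pixel's ray), 0 where there is no reading.
- calibration(name): a dict with "fx", "fy", "cx", "cy" (pixels), "rvec" (rotation vector, rad) and "tvec" (3), from world to camera coordinates, as OpenCV has them. Camera axes: x right, y down, z forward; pixel columns grow to the right and rows downward; lengths in m; the calibration is good to about 2 mm. A picture is of the moment at which its call begins. calibration takes no time and is no camera call.
A pose or a line that the arm cannot do raises env.PlanningError and nothing moves.
- job.job_done(): hands the job in; it is judged then, once.
The state is a dict: "time": time; "qpos": joint angles; "joint_velocities": joint speeds; "joint_torque": joint torques, N m; "tcp_pos": TCP position; "orientation": TCP orientation; "force": force on the tool from outside, world axes, zero at the start; "torque": the same for the moment, N m; "opening": finger opening in m; "gripper_force": force on a finger pad.
Only numpy, scipy, OpenCV 4.12 (cv2) and the standard library are available. Lean on these libraries where they do the work, as an engineer would, in place of code of your own. Each camera call takes 0.05 s, during which the arm holds its last target. There are 200 camera calls.

## Working session

There is one attempt and no reset: what is moved stays moved. The work goes in short steps, each a Python script; the robot and the scene stay as the last script left them, time stands still between calls to the robot, and variables do not carry over. Pictures are saved under pics/ and viewed, at most 10 in all, crops included, and the job is handed in when it is done.

```bash
mkdir -p pics
python3 - <<'E'
from cell import env,camera,calibration
import cv2,numpy as np
for n in("top","side"):
    p,d=camera(n); cv2.imwrite(f"pics/{n}0.png",p); np.savez(f"{n}0.npz",p=p,d=d)
    c=calibration(n); R=cv2.Rodrigues(np.array(c["rvec"],float))[0]; print(n,c,"cam at",-R.T@np.array(c["tvec"]).ravel())
s=env.get_state();print(s)
E
```

```text
top {'fx': 391.4816494812859, 'fy': 391.4816494812859, 'cx': 322.7674197040812, 'cy': 201.4526669501537, 'rvec': array([ 2.2250994 , -1.98603499,  0.2127696 ]), 'tvec': array([-0.03223808,  0.53168836,  0.83823539])} cam at [0.34821875 0.01176822 0.93004064]
side {'fx': 410.4736004763747, 'fy': 410.4736004763747, 'cx': 314.9324241362951, 'cy': 200.97331973427325, 'rvec': array([ 2.1145163 , -0.46732   ,  0.24891562]), 'tvec': array([-0.47983393,  0.21351264,  1.07099215])} cam at [ 0.11030481 -0.90602408  0.76798805]
{'time': 0.1, 'qpos': array([-1.36106981,  0.47772946,  0.02237376,  1.55632673, -0.01146737,
        1.10930644, -0.08307203]), 'joint_velocities': array([ 0.00042453, -0.0024547 , -0.00092877, -0.00205579,  0.0020529 ,
       -0.00077057,  0.00174621]), 'joint_torque': array([ 3.82765284e-03, -5.97757101e+01,  1.61367293e+00, -2.81956530e+01,
        1.28193595e-02,  4.97792324e-03, -3.26423492e-05]), 'tcp_pos': array([0.21081973, 0.6407154 , 0.24912638]), 'orientation': array([-4.88856505e-05,  1.58227836e-01,  9.87402288e-01, -8.19338183e-04]), 'force': array([ 0.26780214, -0.4137178 ,  0.08173846]), 'torque': array([-0.02436152,  0.00875512, -0.01075712]), 'gripper_force': 0.0, 'opening': 0.08540642004481729}
```

View pics/top0.png

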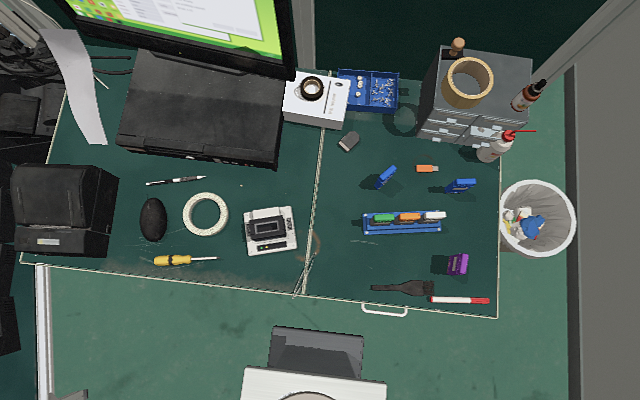

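View pics/side0.png

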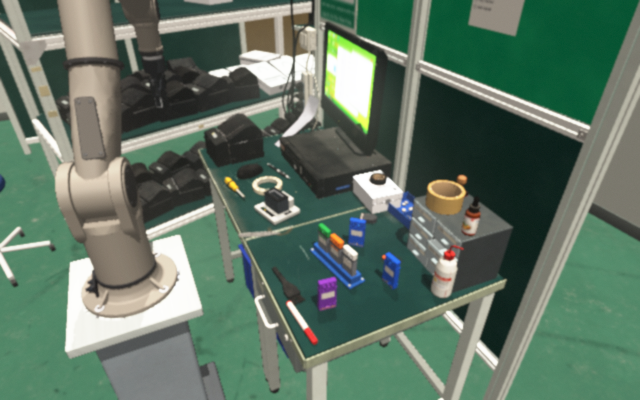

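The top view shows the rack at about (402,222), with its pockets holding green (384,217), orange (410,216) and white (435,215). The dock is at about (270,230). Next I'll measure both.

```bash
cat > h.py <<'E'
import cv2,numpy as np
from cell import env,kin,camera,calibration,job
def cal(n):
    c=calibration(n);K=np.array([[c["fx"],0,c["cx"]],[0,c["fy"],c["cy"]],[0,0,1]]);R=cv2.Rodrigues(np.array(c["rvec"],float))[0];return K,R,np.array(c["tvec"],float).ravel()
def cloud(n,d):
    K,R,t=cal(n);v,u=np.mgrid[:400,:640];P=np.stack([(u-K[0,2])/K[0,0]*d,(v-K[1,2])/K[1,1]*d,d],-1);return (P-t)@R   # world
def proj(n,X):
    K,R,t=cal(n);c=np.atleast_2d(X)@R.T+t;q=c@K.T;return q[:,:2]/q[:,2:]
E
python3 - <<'E'
from h import *
L={}
for n in("top","side"):
    f=np.load(n+"0.npz");p,d=f["p"],f["d"];W=cloud(n,d);x,y,z=W[...,0],W[...,1],W[...,2];ok=d>0
    hsv=cv2.cvtColor(p,cv2.COLOR_BGR2HSV)
    # bench height
    a,b=proj(n,[[.45,-.12,0]])[0].astype(int); print(n,"proj bench",a,b)
    K,R,t=cal(n)
    if n=="top":
        for nm,(u0,v0,u1,v1) in dict(dock=(235,195,305,265),rack=(350,200,455,245)).items():
            m=np.zeros(ok.shape,bool);m[v0:v1,u0:u1]=1;m&=ok
            print(nm,"z hist",np.histogram(z[m],bins=np.arange(-.02,.12,.01))[0])
            for lo,hi in((.012,.024),(.02,.032),(.044,.056),(.062,.078),(.085,.105)):
                q=W[m&(z>lo)&(z<hi)]
                if len(q)>20:
                    r=cv2.minAreaRect(q[:,:2].astype(np.float32));print(nm,lo,hi,len(q),np.round(q.mean(0),4),np.round(r[0],4),np.round(r[1],4),round(r[2],2))
    om=cv2.inRange(hsv,(5,140,120),(18,255,255))
    k,lab,st,ce=cv2.connectedComponentsWithStats(om)
    for i in range(1,k):
        if st[i,4]>15:
            q=W[(lab==i)&ok];print("orange",st[i],np.round(np.median(q,0),4))
f=np.load("top0.npz")["p"]
c=np.vstack([cv2.resize(f[195:265,230:330],None,fx=6,fy=6,interpolation=cv2.INTER_CUBIC)])
cv2.imwrite("pics/dock.png",c)
cv2.imwrite("pics/rack.png",cv2.resize(f[195:250,345:460],None,fx=6,fy=6,interpolation=cv2.INTER_CUBIC))
E
```

```text
top proj bench 380 246
dock z hist [   1 2109  628 1062   89  111  266   65  433  120    0    0    0]
dock 0.012 0.024 1097 [0.4455 0.1383 0.017 ] [0.4577 0.1462] [0.1036 0.1137] 15.64
dock 0.02 0.032 137 [0.4521 0.1391 0.0265] [0.4434 0.1356] [0.0781 0.1124] 46.12
dock 0.044 0.056 295 [0.4862 0.153  0.0483] [0.4704 0.1486] [0.0698 0.0738] 15.65
dock 0.062 0.078 543 [0.4575 0.1461 0.0685] [0.458  0.1464] [0.0446 0.076 ] 15.08
rack z hist [   0 2494 1014   85  415   43   52   45   61   48   57  389    0]
rack 0.012 0.024 220 [ 0.5039 -0.1592  0.0204] [ 0.5133 -0.1632] [0.0346 0.1727] 8.44
rack 0.02 0.032 426 [ 0.505  -0.1561  0.0247] [ 0.5137 -0.163 ] [0.0344 0.1728] 8.67
rack 0.044 0.056 68 [ 0.5087 -0.1584  0.0496] [ 0.5136 -0.1619] [0.0143 0.154 ] 9.3
rack 0.062 0.078 93 [ 0.509  -0.162   0.0693] [ 0.5132 -0.162 ] [0.0134 0.1542] 9.37
rack 0.085 0.105 415 [ 0.5133 -0.1623  0.0937] [ 0.5139 -0.1631] [0.0156 0.1561] 9.66
orange [88  0  7  5 16] [0.8374 0.5233 0.2546]
orange [416 165  17   7 108] [ 0.6544 -0.2088  0.0062]
orange [400 213  21   8 133] [ 0.5132 -0.1632  0.094 ]
side proj bench 307 261
orange [458 175   9  12  56] [ 0.854  -0.219   0.2166]
orange [444 200  12  13  54] [ 0.7666 -0.2808  0.1889]
orange [467 212  13   5  35] [ 0.755  -0.3694  0.2299]
orange [463 226   7   3  16] [ 0.7458 -0.3641  0.1933]
orange [330 233  14  16 125] [ 0.5111 -0.1682  0.091 ]
```

View pics/dock.png

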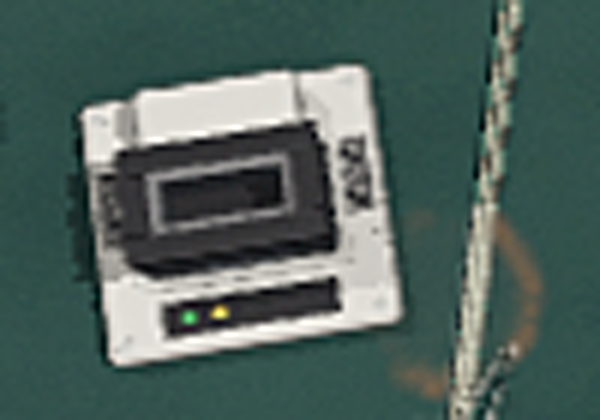

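View pics/rack.png

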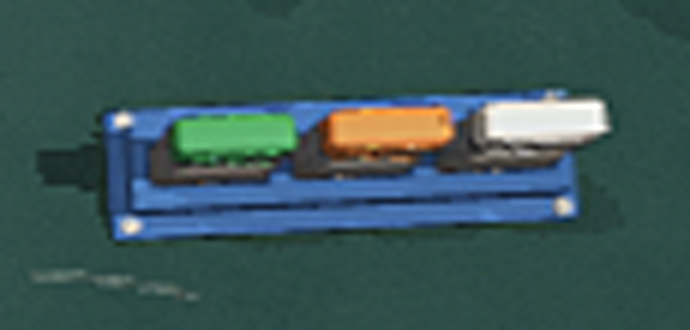

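The dock crop shows the slot frame centred at about (266.5,226.5), with dock yaw about +15.5°. The rack crop shows the orange cap in the middle pocket at about (410,216), with rack yaw about +9.3°. Grasp next.

```bash
cat >> h.py <<'E'
def Q(yaw):  # tool down, closing axis (tool y) along yaw (deg)
    a=np.radians(yaw+90);return np.array([0,np.cos(a/2),np.sin(a/2),0])
def st(tag=""):
    s=env.get_state();print(tag,"t",round(s["time"],2),"p",np.round(s["tcp_pos"],4),"F",np.round(s["force"],2),"T",np.round(s["torque"],2),"op",round(s["opening"],4),"g",round(s["gripper_force"],1));return s
E
python3 - <<'E'
from h import *
d=np.load("top0.npz")["d"];W=cloud("top",d);r=np.hypot(W[...,0],W[...,1])
m=(d>0)&(r<.78)&(r>.45);q=W[m&(W[...,1]>-.3)];i=np.argsort(q[:,2])[-5:];print("highest",q[i].round(3))
K,R,t=cal("top");ray=R.T@np.linalg.inv(K)@np.array([266.4,226.4,1]);o=-R.T@t
for zz in(.0685,.07):print("slot frame",o+ray*(zz-o[2])/ray[2])
for y in(9.3,-170.7): print(y,kin.inverse_kinematics([.5137,-.163,.2],Q(y)),kin.inverse_kinematics([.458,.1464,.2],Q(y+6.2)))
env.reach([.5137,-.163,.20],Q(9.3));env.grip(.05);st()
env.movel([.5137,-.163,.083],velocity=.1,stop_force=6);st("down")
env.grip(0.0,f_grip=50);st("grip")
E
```

```text
highest [[ 0.746 -0.214  0.218]
 [ 0.747 -0.224  0.218]
 [ 0.739 -0.226  0.218]
 [ 0.746 -0.22   0.218]
 [ 0.742 -0.222  0.219]]
slot frame [0.45879842 0.14572588 0.0685    ]
slot frame [0.45860589 0.14549265 0.07      ]
9.3 [-0.54341805  0.4561846   0.96365796  1.97644095 -0.46248093  0.9456806
  0.81500034] [-0.83799664  0.22881976  0.46234722  2.08426099 -0.13433628  0.85631062
 -0.027259  ]
-170.7 [-0.69612979  0.66039913  1.28171609  1.98267771 -0.7325232   1.07422961
 -2.05992894] [-0.38072507  0.22191515 -0.06681539  2.05611388  0.01932317  0.86413494
  2.9536646 ]
 t 3.56 p [ 0.5137 -0.163   0.2   ] F [-0.03  0.13  0.16] T [-0.    0.01 -0.05] op 0.0498 g 0.0
down t 4.88 p [ 0.5141 -0.1632  0.0835] F [ 0.52 -1.02  0.02] T [-0.   -0.01  0.06] op 0.05 g 0.0
grip t 5.28 p [ 0.5139 -0.1631  0.0834] F [0.91 0.77 4.84] T [0.13 0.24 0.02] op 0.0134 g 48.9
```

Run:
```python
from h import *
s=st();x,y,z=s["tcp_pos"]
env.movel([x,y,.21],velocity=.1);st("lift")
env.reach([.458,.146,.21],Q(15.5));env.movel([.458,.146,.165],velocity=.08);env.dwell(.3);s=st("hover")
for n in("top","side"):
    p,d=camera(n);np.savez(n+"1.npz",p=p,d=d);W=cloud(n,d);hsv=cv2.cvtColor(p,cv2.COLOR_BGR2HSV)
    om=cv2.inRange(hsv,(5,140,60),(18,255,255))>0;near=(d>0)&(np.linalg.norm(W[...,:2]-s["tcp_pos"][:2],axis=-1)<.06)&(W[...,2]>.07)
    print(n,"orange",(om&near).sum(),np.round(np.median(W[om&near],0),4) if (om&near).any() else "")
    u,v=proj(n,s["tcp_pos"])[0].astype(int);print(u,v)
    c=cv2.resize(p[max(0,v-40):v+60,u-65:u+65],None,fx=6,fy=6,interpolation=cv2.INTER_CUBIC);cv2.imwrite(f"pics/h_{n}.png",c)
```

```text
t 5.28 p [ 0.5139 -0.1631  0.0834] F [0.91 0.77 4.84] T [0.13 0.24 0.02] op 0.0134 g 48.9
lift t 6.7 p [ 0.5135 -0.1629  0.2094] F [-0.5  -0.89 -0.61] T [-0.02  0.02  0.  ] op 0.0135 g 48.6
hover t 8.91 p [0.4582 0.1462 0.1653] F [ 0.11 -0.55  0.35] T [-0.04 -0.01 -0.02] op 0.013 g 48.6
top orange 24 [0.4585 0.1256 0.1722]
259 219
side orange 55 [0.4612 0.1287 0.1719]
273 166
```

View pics/h_side.png

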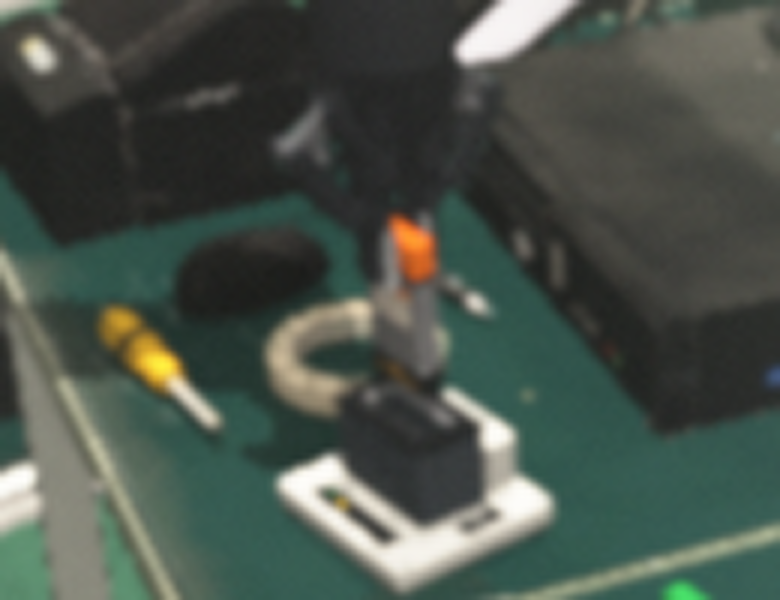

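View pics/h_top.png

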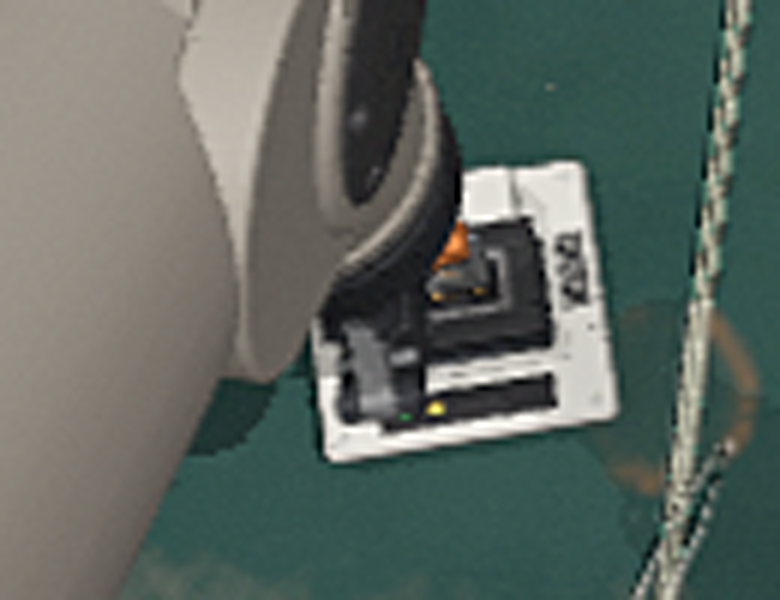

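The held module is upright over the slot. The side crop shows its bottom end near (405,375), right at the mouth, and the top crop agrees. I'll lower it by feel.

Run:
```python
from h import *
env.movel([.4583,.146,.150],velocity=.05);s0=st("pre")
for z in(.143,.138,.125,.112,.104):
    hit=env.movel([.4583,.146,z],velocity=.02,stop_force=3.0);env.dwell(.1);st(f"{z} {hit}")
    if hit:break
```

```text
pre t 9.46 p [0.4581 0.1457 0.1496] F [-0.06  0.07 -0.2 ] T [-0.01  0.    0.01] op 0.0133 g 48.6
0.143 False t 10.06 p [0.4584 0.146  0.1431] F [ 0.35 -0.16 -0.67] T [-0.01  0.02  0.05] op 0.0131 g 48.6
0.138 False t 10.56 p [0.4583 0.146  0.138 ] F [ 0.26  0.16 -0.59] T [-0. -0. -0.] op 0.0137 g 48.6
0.125 False t 11.46 p [0.4584 0.146  0.1251] F [ 0.26  0.11 -0.59] T [ 0.   -0.04  0.02] op 0.0132 g 48.6
0.112 False t 12.36 p [0.4584 0.146  0.1121] F [ 0.38  0.35 -0.52] T [ 0.03 -0.04  0.02] op 0.013 g 48.6
0.104 True t 12.75 p [0.4582 0.1461 0.1083] F [0.66 0.94 1.36] T [ 0.02 -0.15  0.03] op 0.0132 g 48.9
```

Clean entry with no side force, and it reached the seat at the "up" depth. Now I'll press to the stop, ease off and test.

Run:
```python
from h import *
x,y=.4583,.146
f0=-.6
s=st("a");hit=env.movel([x,y,.0985],velocity=.01,stop_force=9);s=st(f"near {hit}")
F=s["force"][2]-f0
if not hit:
    hit=env.movel([x,y,.0925],velocity=.005,stop_force=11.3-F);s=st(f"stop {hit}")
env.dwell(.2);s=st("held");zs=s["tcp_pos"][2]
env.movel([x,y,zs+.0055],velocity=.012);env.dwell(.6);st("eased")
hit=env.movel([x,y,zs+.0115],velocity=.006,stop_force=5.0);st(f"tug {hit}")
```

```text
a t 12.75 p [0.4582 0.1461 0.1083] F [0.66 0.94 1.36] T [ 0.02 -0.15  0.03] op 0.0132 g 48.9
near False t 13.88 p [0.4583 0.146  0.0985] F [-0.27  0.86  2.86] T [ 0.21 -0.02  0.03] op 0.0132 g 49.3
stop True t 14.45 p [0.4584 0.1461 0.097 ] F [-1.56 -0.21  6.47] T [0.02 0.31 0.  ] op 0.0135 g 49.7
held t 14.65 p [0.4584 0.1461 0.097 ] F [-0.79  0.01  6.85] T [-0.04  0.26  0.04] op 0.0133 g 49.7
eased t 15.88 p [0.4582 0.146  0.1025] F [-0.62 -0.24  1.94] T [-0.03  0.1  -0.09] op 0.0134 g 49.1
tug True t 16.45 p [0.4577 0.1459 0.1048] F [ 0.68  0.8  -1.49] T [ 0.05  0.02 -0.04] op 0.0137 g 49.8
```

Run:
```python
from h import *
env.dwell(.3);st("now")
z=env.get_state()["tcp_pos"][2]
for k in range(5):
    z+=.0006;env.movel([.4583,.146,z],velocity=.006);env.dwell(.15);s=st("tug")
    if s["force"][2]<-4.5:break
```

```text
now t 16.75 p [0.4574 0.1458 0.1045] F [ 1.03 -0.06 -0.82] T [ 0.01  0.02 -0.04] op 0.0131 g 49.8
tug t 17.2 p [0.4581 0.146  0.105 ] F [-0.49 -0.1  -2.42] T [-0.06  0.07 -0.  ] op 0.0132 g 49.4
tug t 17.6 p [0.458  0.1459 0.1055] F [ 1.04  0.17 -9.53] T [-0.03 -0.21  0.01] op 0.0134 g 49.0
```

Run:
```python
from h import *
env.movel([.4583,.146,.1030],velocity=.01);env.dwell(.4);st("rest")
z=.1042
for k in range(10):
    env.movel([.4583,.146,z],velocity=.01);env.dwell(.2);s=st("tug")
    if s["force"][2]<-4:break
    z+=.0003
env.dwell(.3);st("hold");env.movel([.4583,.146,.1030],velocity=.01);env.dwell(.5);st("rest")
```

```text
rest t 18.43 p [0.4587 0.1461 0.1032] F [-0.03  0.35  0.82] T [ 0.05 -0.26  0.02] op 0.0133 g 50.6
tug t 18.89 p [0.4581 0.146  0.1041] F [-0.23  1.09 -0.81] T [0.01 0.02 0.01] op 0.0134 g 50.4
tug t 19.34 p [0.4583 0.146  0.1045] F [ 0.32 -0.12 -0.32] T [ 0.05 -0.01  0.06] op 0.0132 g 50.4
tug t 19.79 p [0.4583 0.146  0.1048] F [ 0.42  0.81 -0.41] T [-0.08 -0.01 -0.01] op 0.0131 g 50.4
tug t 20.24 p [0.4583 0.146  0.105 ] F [ 1.01  0.83 -4.6 ] T [ 0.04 -0.18  0.05] op 0.0136 g 49.8
hold t 20.54 p [0.4583 0.146  0.1051] F [ 0.23 -0.1  -4.33] T [ 0.   -0.18 -0.03] op 0.0131 g 49.8
rest t 21.4 p [0.4584 0.146  0.103 ] F [0.2  0.02 1.12] T [ 0.04 -0.05 -0.01] op 0.0135 g 50.7
```

It's held against about 4 N, with only about 1.5 mm of free travel. Letting go and retreating to check.

Run:
```python
from h import *
env.grip(.045);st("open");env.movel([.4583,.146,.24],velocity=.1)
env.reach([.40,.40,.25],Q(15.5));env.dwell(.3);st("away")
f0=np.load("top0.npz")
p,d=camera("top");W=cloud("top",d);hsv=cv2.cvtColor(p,cv2.COLOR_BGR2HSV)
om=(cv2.inRange(hsv,(5,140,60),(18,255,255))>0)&(d>0)&(np.linalg.norm(W[...,:2]-[.458,.146],axis=-1)<.06)&(W[...,2]>.03)
print(om.sum(),np.median(W[om],0),np.percentile(W[om][:,2],90))
cv2.imwrite("pics/end.png",p)
```

```text
open t 21.81 p [0.4582 0.146  0.1029] F [0.35 0.96 0.23] T [-0.02  0.02 -0.02] op 0.0451 g 0.0
away t 24.64 p [0.4006 0.399  0.2502] F [-0.21 -0.3  -1.07] T [ 0.   -0.02  0.01] op 0.0448 g 0.0
168 [0.45719528 0.14396935 0.11389832] 0.11630815068979106
```

View pics/end.png

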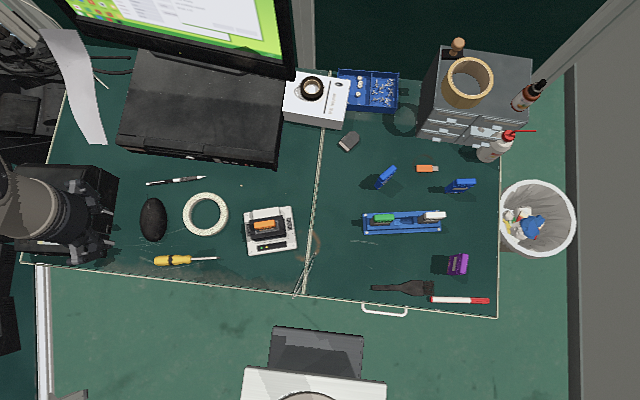

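The end picture shows the orange module in the dock at (267,226). Its cap top reads 0.114 m, which fits the locked height (0.116 m less the 2 mm camera bias). The white and green modules and the tools haven't moved.

```bash
python3 -c "
from cell import job;print(job.job_done())"
```

```text
the job is handed in; nothing more can be done
None
```

The orange module is locked in the dock after one press; it held a 4 N tug (an earlier one reached about 9 N, just over the 8 N limit), the gripper let go and moved clear, and the job is handed in.

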